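# Fit the build plate on the bioprinter bed and latch it

### The job

Fit the white build plate onto the printer's bed: hold it tilted so that its blue-striped edge goes in under the two blue clips, then swing the other edge down gently, without letting it fall, until the plate lies flat on the bed between the stops. Then push the orange latch fully home over the plate's edge to lock it, let go, and leave the other things on the bench where they are.

Things in the scene. Friction and masses are not known exactly. Their poses are not given: they have to be found in the camera images.
- plate: Build plate, loose, 0.2 kg, flat on the bench at the start: white, 130 (its x) x 110 (y) x 5 mm thick. Origin: centre of the underside, z up. Hook edge (blue stripe on top) at x = -65 mm, free edge at x = +65 mm. Green upright grip tab on it, centred at x = +35, y = 0: 10 thick (x), 34 wide (y), from z = 5 up to 45 mm.
- plate_hook (a point): Middle of the plate's hook (blue-striped) edge, on the underside: plate frame (-65, 0, 0) mm, axes as the plate.
- plate_grip (a point): Middle of the top of the green grip tab: plate frame (35, 0, 45) mm, axes as the plate.
- bed_seat (a point): Centre of the bed's flat top, fixed, 70 mm above the bench, where the underside centre of the seated plate belongs. x points from the two blue clips towards the orange latch, z up; seated, the plate's axes agree with these. The seated plate has 1.5 mm play each way in x, 3 mm in y. The bed block spans x = -77 to 145, y = -75 to 75 mm.
- clips (a point): Middle of the two blue clips' mouth, bed_seat frame (-56.5, 0, 0) mm, same axes. Clips are 28 mm wide, centred at y = +-34. Each roof reaches from its inner wall face, 10 mm farther in (bed x = -66.5), out to this point; roof underside 12 mm and top 16 mm above the bed. A level plate can go neither down nor in; tilted 10 to 18 degrees it enters.
- stops (a point): Middle between the two dark front stops, bed_seat frame (66.5, 0, 0) mm, on their inner faces, same axes. They are 9 mm high, 16 mm wide, at y = +-42. Two dark side stops, also 9 mm high, have inner faces at bed y = +-58, from bed x = 13 to 47 mm.
- printer: The bioprinter, fixed; origin on the bench below the bed's centre, axes as bed_seat. White base 40 mm high spans x = -125 to 165, y = -120 to 420 mm; the gantry (column, dispensing head, 480 mm tall) stands between y = 280 and 410 mm.
- latch_knob (a point): Centre of the top of the orange latch's knob, axes as bed_seat: upright post 16 mm in diameter, 32 mm tall, on a tongue 24 wide, 6 thick, whose underside is 7.5 and top 13.5 mm above the bed. With the latch open the knob top is at (105, 0, 45.5) mm in the bed_seat frame; the tongue's tip is 33 mm from the knob's axis, towards the plate.
- latch (a joint): Travel of the slide latch, m: 0 open (tongue clear of the plate), 0.018 fully home, the tongue 11 mm over the seated plate's free edge. Slides along the bed's -x, towards the clips, about 2.5 N of friction, stays where left. It cannot close if the plate's free edge is up by more than 2.5 mm.
- wellplate: Bystander: white well plate with six pink-red wells, 85 x 127 x 18 mm, origin at the centre of the underside. It and the build plate may swap places.
- reagent: Bystander: bottle with a blue cap, 64 mm in diameter, 110 mm tall, origin at the centre of the underside.
- beaker: Bystander: glass beaker, 70 mm in diameter, 90 mm tall, origin at the centre of the underside.
- dishes: Bystander: stack of clear dishes, 90 mm in diameter, 30 mm tall, origin at the centre of the underside.
- screwdriver: Bystander: screwdriver 180 mm long, lying flat.
Mind the look-alikes: they are no part of the job. Leave any red look-alike of the plate alone.

How it is judged:
By the outcome, as a careful person would: the job done as asked, in the order asked, and still so for the second after the job is handed in, with the robot touching nothing.
It also fails if it takes over 61 s, if anything falls off the work surface, if the arm or the gripper's body presses on something with over 40 N, if the wrist force passes 120 N, or if a joint passes its speed limit or range.

### The arm

A 6-joint arm with a two-finger parallel gripper is mounted at the origin on the work surface. World frame = base frame: x ahead of the robot, y to its left, z up, the work surface at z = 0. Lengths are in m, angles in rad, forces in N, time in s.
With the tool pointing down it reaches from about 0.25 to 0.8 m from the base axis. Payload 3.9 kg.
Tool frame: the origin (TCP) lies between the finger pads; the fingertips stand 25 mm ahead of it and the grasp point (between the pads) lies 6 mm ahead of it; z points along the fingers, y is the line along which they close (so a half turn about z gives the same grasp; the last joint's range is limited). The gripper opens to 85 mm and grips with 20 to 120 N. Pads are 22 mm wide; open, the fingers measure 114 mm over their backs; the gripper's body (76 mm by 85 mm) begins 54 mm behind the grasp point. The pads swing forward as they close: fully open they stand 13 mm farther back than shut.
Start: joints at [-1.246, 0.26, -0.138, 1.173, 0, 1.571], TCP at [0.168, -0.498, 0.256] pointing down, gripper open.
Joint ranges: [-2.78, 2.78], [-0.83, 1.72], [-1.28, 1.37], [-1.9, 2.12], [-1.57, 1.48], [-3.14, 3.14]. Speed limits (rad/s): [2.57, 2.57, 3.14, 3.14, 3.14, 3.14].

### API

Orientations are given as a unit quaternion [w, x, y, z].
In Python, from bench import * gives the robot as it stands. The module is installed in compiled form; this text tells all that it offers.
- The arm moves only by the tool arm_command, never from a script. Its argument "steps" is text: rows parted by semicolons, each of 7 numbers parted by spaces: the shift along the tool's x, y, z in mm, then the turn, a rotation vector about the tool's x, y, z in units of 5 degrees (1.0 is 5 degrees), then the closure, from 0 (fully open) to 1 (shut). A call has 1 to 20 rows; each row shifts and turns the commanded pose from where the row before left it, along the tool's axes as they then stand; what a row does not reach is not made up. A row lasts 1/10 s, in which the tool goes at most 50 mm and 8.59 degrees, less where a joint would pass 70% of its speed; a pose out of reach is approached as far as the arm can. A call with a gripper value outside its range is refused whole. The fingers move at their own pace and stop on an object; the grip force is fixed at half the most. Time passes only in rows, so rows that do not move let the fingers close. It gives the time, the measured TCP pose, the force, the opening and the grip force at its end, in the units of the state.
- get_obs(): the state, without advancing time (a new reading comes with each control period).
- snapshot(name): name is "scene" or "top"; returns the picture (384x512x3 uint8, blue, green, red); there is no depth.
- camera_info(name): a dict with "mtx" (3x3 intrinsics, pixels), "cam_to_world" (4x4, takes a point from camera to world coordinates). Camera axes: x right, y up, looking along -z (the intrinsics and any distortion apply to the point x, -y, -z); pixel columns grow to the right and rows downward; lengths in m; the calibration is good to about 2 mm. A picture is of the moment at which its call begins. camera_info takes no time and is no camera call.
- close_job(): hands the job in; it is judged then, once.
The state is a dict: "time": time; "joint_pos": joint angles; "qvel": joint speeds; "effort": joint torques, N m; "position": TCP position; "tcp_rot": TCP orientation; "contact_force": force on the tool from outside, world axes, zero at the start; "wrist_torque": the same for the moment, N m; "grip_width": finger opening in m; "finger_force": force on a finger pad.
Only numpy, scipy, OpenCV 4.12 (cv2) and the standard library are available. Lean on these libraries where they do the work, as an engineer would, in place of code of your own. Each camera call takes 0.05 s, during which the arm holds its last target. There are 200 camera calls.

## Working session

There is one attempt and no reset: what is moved stays moved. The work goes in short steps, Python scripts to look and compute and a tool call to move; the robot and the scene stay as the last step left them, time stands still between calls to the robot, and variables do not carry over. Pictures are saved under pics/ and viewed, at most 10 in all, crops included, and the job is handed in when it is done.

Besides the shell and the picture viewer there is one more tool, called by a JSON object that holds its "fn" and its "kwargs", one argument or row to a line. arm_command: Moves the arm, as the interface text tells. Its arguments: {"type":"object","properties":{"steps":{"type":"string"}},"required":["steps"]}

```bash
mkdir -p pics
python3 - <<'E'
from bench import *
import cv2,numpy as np
for n in("scene","top"):
    cv2.imwrite(f"pics/{n}0.png",snapshot(n)); c=camera_info(n); print(n,np.round(c["mtx"],1).tolist(),np.round(c["cam_to_world"],3).tolist(),[k for k in c])
o=get_obs();print(o)
E
```

```text
scene [[434.5, 0.0, 258.6], [0.0, 434.5, 192.2], [0.0, 0.0, 1.0]] [[0.205, -0.781, 0.59, 1.176], [0.979, 0.158, -0.132, -0.353], [0.01, 0.604, 0.797, 0.969], [0.0, 0.0, 0.0, 1.0]] ['mtx', 'cam_to_world']
top [[393.3, 0.0, 254.3], [0.0, 393.3, 186.3], [0.0, 0.0, 1.0]] [[0.019, 0.984, -0.179, 0.339], [-1.0, 0.017, -0.017, -0.224], [-0.014, 0.179, 0.984, 1.17], [0.0, 0.0, 0.0, 1.0]] ['mtx', 'cam_to_world']
{'time': 0.1, 'joint_pos': array([-1.24598754e+00,  2.60638650e-01, -1.39260124e-01,  1.17271292e+00,
        2.09648246e-05,  1.57077497e+00]), 'qvel': array([ 3.98230765e-04, -3.67689851e-04,  3.16154840e-03,  1.65625796e-03,
       -8.11060927e-05, -5.75710411e-04]), 'effort': array([ 3.41850136e-04, -4.06508946e+01,  2.54528081e+01,  1.00662082e-02,
        3.34409663e-05,  8.19944177e-06]), 'position': array([ 0.16736186, -0.49699438,  0.25552986]), 'tcp_rot': array([-8.97434010e-04,  9.86839235e-01,  1.61701887e-01, -1.36410260e-04]), 'contact_force': array([-0.47036965, -0.09100333, -0.71740075]), 'wrist_torque': array([ 0.01671021, -0.00090735,  0.00292575]), 'finger_force': 0.0, 'grip_width': 0.08547652375735067}
```

View pics/scene0.png

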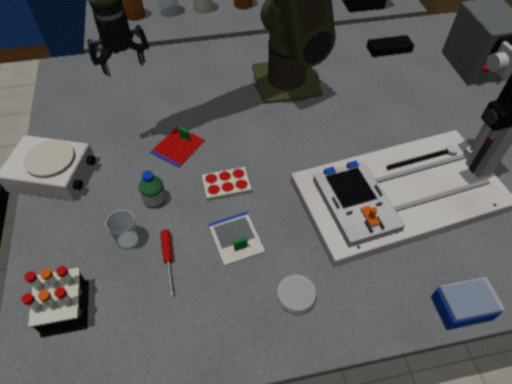

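View pics/top0.png

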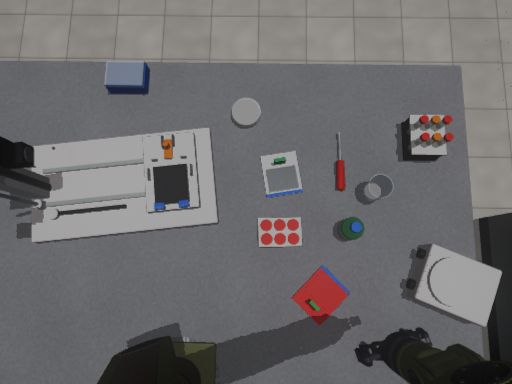

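The scene view shows the white plate at about (236,238) with its stripe away from the viewer. In the top view the plate is at (282,173), stripe at (284,194). The bed clips are at (160,206) and (184,204), and the latch is at (168,148).

```bash
cat > h.py <<'E'
from bench import *
import cv2,numpy as np
def ray(n,p):
    c=camera_info(n);M=np.array(c["cam_to_world"]);K=np.array(c["mtx"])
    d=np.linalg.solve(K,[p[0],p[1],1.]);return M[:3,3],M[:3,:3]@(d*[1,-1,-1])
def cast(n,p,z):
    o,d=ray(n,p);return o+d*(z-o[2])/d[2]
def proj(n,P):
    c=camera_info(n);M=np.array(c["cam_to_world"]);q=(np.array(P)-M[:3,3])@M[:3,:3]*[1,-1,-1]
    q=np.array(c["mtx"])@q;return q[:2]/q[2]
def tri(p,q):
    (a,u),(b,v)=ray("scene",p),ray("top",q);u/=np.linalg.norm(u);v/=np.linalg.norm(v)
    s=np.linalg.lstsq(np.c_[u,-v],b-a,rcond=None)[0];A,B=a+u*s[0],b+v*s[1];return (A+B)/2,np.linalg.norm(A-B)
def blobs(im,lo,hi,roi=None,amin=8):
    m=cv2.inRange(cv2.cvtColor(im,cv2.COLOR_BGR2HSV),np.array(lo),np.array(hi))
    if roi:
        k=np.zeros_like(m);x0,y0,x1,y1=roi;k[y0:y1,x0:x1]=255;m&=k
    n,l,s,c=cv2.connectedComponentsWithStats(m);return m,[(c[i].round(1).tolist(),s[i].tolist()) for i in range(1,n) if s[i][4]>=amin]
BLUE=((105,120,60),(130,255,255));GREEN=((45,100,30),(90,255,255));ORG=((5,150,120),(20,255,255));WHITE=((0,0,170),(180,40,255))
E
python3 - <<'E'
from h import *
R={"scene":{"plate":(200,200,275,270),"bed":(310,150,405,250)},"top":{"plate":(255,145,308,203),"bed":(135,125,208,220)}}
I={n:cv2.imread(f"pics/{n}0.png") for n in R}
for n in R:
    for w,cs in(("plate","BGW"),("bed","BOW")):
        for c in cs:
            m,b=blobs(I[n],*dict(B=BLUE,G=GREEN,O=ORG,W=WHITE)[c],R[n][w]);print(n,w,c,b)
            if c in "BW":
                ys,xs=np.nonzero(m)
                if w=="plate": print("  rect",cv2.minAreaRect(np.c_[xs,ys].astype(np.float32)))
a=[cv2.resize(I[n][y0:y1,x0:x1],None,fx=4.,fy=4.,interpolation=cv2.INTER_CUBIC) for n in R for (x0,y0,x1,y1) in [R[n]["bed"],R[n]["plate"]]]
W=np.zeros((800,800,3),np.uint8)
for im,(x,y) in zip(a,[(0,0),(400,0),(0,410),(400,410)]):
    im=im[:800-y,:800-x]; W[y:y+im.shape[0],x:x+im.shape[1]]=im
cv2.imwrite("pics/crop.png",cv2.resize(W,(600,600),interpolation=cv2.INTER_AREA))
E
```

```text
scene plate B [([227.5, 218.4], [209, 212, 38, 14, 84])]
  rect ((227.4739990234375, 218.4190673828125), (2.108062744140625, 39.20317459106445), 72.18110656738281)
scene plate G [([240.1, 242.7], [234, 237, 13, 13, 118])]
scene plate W [([248.8, 220.2], [247, 216, 5, 10, 12]), ([239.5, 249.9], [211, 228, 52, 35, 429])]
  rect ((236.65695190429688, 238.94464111328125), (37.71961212158203, 41.768924713134766), 70.55996704101562)
scene bed B [([352.4, 164.1], [348, 161, 10, 7, 49]), ([329.4, 170.3], [325, 167, 10, 7, 50])]
scene bed O [([370.0, 215.1], [362, 207, 17, 19, 151])]
scene bed W [([377.9, 160.8], [327, 150, 78, 27, 787]), ([324.9, 218.1], [310, 166, 47, 84, 1002]), ([394.8, 190.5], [380, 177, 25, 29, 472]), ([402.0, 215.1], [398, 211, 7, 12, 47]), ([382.8, 240.8], [360, 231, 45, 19, 229])]
top plate B [([284.4, 192.9], [267, 190, 36, 7, 90])]
  rect ((284.4595031738281, 192.73699951171875), (2.661000967025757, 35.50535583496094), 81.25383758544922)
top plate G [([279.0, 159.5], [274, 158, 11, 4, 34])]
top plate W []
  rect ((0.0, 0.0), (0.0, 0.0), 0.0)
top bed B [([183.3, 202.8], [178, 199, 11, 8, 72]), ([159.2, 205.4], [155, 202, 10, 8, 65])]
top bed O [([167.5, 148.3], [163, 139, 9, 19, 126])]
top bed W []
```

View pics/crop.png

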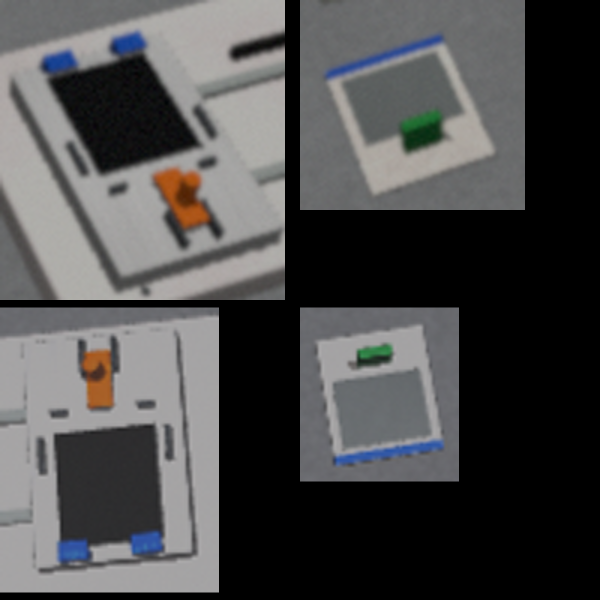

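The crop shows the bed squarely: clips at the bottom, dark side and front stops, and the orange latch open. The plate has its stripe on the same side as the clips. Next I'll measure the features precisely.

Run:
```python
from h import *
I={n:cv2.imread(f"pics/{n}0.png") for n in("scene","top")}
f=lambda v:np.round(np.array(v)*1000,1).tolist()
# plate
for n,(x0,y0,x1,y1) in {"scene":(200,200,275,270),"top":(255,145,308,203)}.items():
    r=I[n][y0:y1,x0:x1]; r=cv2.resize(r,None,fx=4,fy=4,interpolation=cv2.INTER_CUBIC)
    h=cv2.cvtColor(r,cv2.COLOR_BGR2HSV); g=cv2.cvtColor(r,cv2.COLOR_BGR2GRAY)
    t=(np.median(g)+np.percentile(g,97))/2
    m=((g>t)|((h[...,1]>110)&(h[...,0]>100)&(h[...,0]<130))).astype(np.uint8)*255
    m=cv2.morphologyEx(m,cv2.MORPH_CLOSE,np.ones((9,9)))
    c=max(cv2.findContours(m,0,1)[0],key=cv2.contourArea)
    P=np.array([cast(n,((u+.5)/4-.5+x0,(v+.5)/4-.5+y0),.005)[:2] for u,v in c[:,0]])
    q=cv2.minAreaRect((P*1000).astype(np.float32));print(n,"plate",t,q)
    print(" corners",np.round(cv2.boxPoints(q),1).tolist())
P=lambda p,q:[f(x) for x in tri(p,q)]
print("stripe z5",f(cast("scene",(227.5,218.4),.005)),f(cast("top",(284.4,192.9),.005)))
print("tab",P((240.1,242.7),(279,159.5)),"top z45",f(cast("top",(279,159.2),.045)))
print("clipL",P((329.4,170.3),(183.3,202.8)),P((352.4,164.1),(159.2,205.4)))
print("clips z84",[f(cast(n,p,.086)) for n,p in(("scene",(329.4,170.3)),("top",(183.3,202.8)),("scene",(352.4,164.1)),("top",(159.2,205.4)))])
print("latch",P((370,215.1),(167.5,148.3)))
for n,roi in {"scene":(320,175,390,240),"top":(138,130,200,185)}.items():
    g=I[n].copy(); m=cv2.inRange(cv2.cvtColor(g,cv2.COLOR_BGR2HSV),np.array((0,0,0)),np.array((180,90,105)))
    k=np.zeros_like(m);x0,y0,x1,y1=roi;k[y0:y1,x0:x1]=255;m&=k
    nn,l,s,c=cv2.connectedComponentsWithStats(m)
    for i in range(1,nn):
        if s[i][4]>5: print(n,c[i].round(1),s[i].tolist(),f(cast(n,c[i],.077))[:2])
```

```text
scene plate 138.0 ((591.8091430664062, -281.64447021484375), (130.543212890625, 110.22421264648438), 9.883089065551758)
 corners [[518.0, -238.60000610351562], [537.0, -347.1000061035156], [665.5999755859375, -324.70001220703125], [646.7000122070312, -216.10000610351562]]
top plate 135.5 ((591.92919921875, -283.1082458496094), (130.32684326171875, 110.4950942993164), 9.91147232055664)
 corners [[518.2000122070312, -239.89999389648438], [537.2000122070312, -348.70001220703125], [665.5999755859375, -326.29998779296875], [646.5999755859375, -217.5]]
stripe z5 [531.9, -292.8, 5.0] [532.5, -294.1, 5.0]
tab [[628.2, -275.8, 32.7], 0.0] top z45 [626.0, -275.2, 45.0]
clipL [[486.7, -7.2, 83.7], 0.6] [[478.2, 60.1, 83.9], 1.0]
clips z84 [[488.5, -7.8, 86.0], [486.3, -7.9, 86.0], [479.8, 59.6, 86.0], [477.8, 59.0, 86.0]]
latch [[643.9, 47.5, 82.4], 2.0]
scene [350.6 189.3] [326, 175, 51, 33, 1049] [554.1, 30.5]
scene [385.9 179.2] [383, 178, 7, 3, 8] [540.7, 133.2]
scene [377.6 189.9] [374, 185, 8, 11, 37] [569.8, 98.7]
scene [333.3 215.1] [320, 188, 29, 52, 181] [622.7, -38.6]
scene [335.1 202.3] [332, 197, 7, 11, 32] [585.9, -22.1]
scene [378.6 203.9] [376, 202, 6, 4, 17] [612.6, 84.6]
scene [348.8 212.6] [346, 211, 6, 4, 16] [623.2, 1.7]
scene [380.6 224.1] [377, 217, 7, 13, 31] [671.2, 67.0]
scene [368.6 226.1] [365, 219, 10, 14, 52] [670.8, 36.0]
scene [377.2 235.8] [361, 231, 29, 9, 93] [701.0, 46.6]
scene [320.9 236.9] [320, 233, 4, 7, 16] [676.9, -87.1]
top [172.7 141.4] [172, 135, 3, 14, 31] [666.1, 33.9]
top [195.8 159.9] [194, 135, 5, 50, 51] [612.0, -35.7]
top [161.6 139.1] [161, 136, 3, 8, 17] [672.5, 66.4]
top [183.2 157. ] [181, 156, 6, 3, 14] [620.0, 1.0]
top [154.4 160.1] [152, 159, 6, 3, 14] [609.4, 83.3]
top [170.7 174.7] [153, 164, 36, 21, 673] [567.6, 34.2]
top [190.9 169.7] [190, 164, 3, 12, 28] [583.1, -22.8]
top [148.5 174.6] [147, 169, 4, 12, 26] [566.7, 97.5]
```

```bash
cat >> h.py <<'E'
from scipy.spatial.transform import Rotation as Ro
S=np.array([[0,1,0],[1,0,0],[0,0,-1.]])
def plateR(yaw,tilt): return (Ro.from_euler('z',yaw,degrees=True)*Ro.from_euler('y',-tilt,degrees=True)).as_matrix()
def cur():
    o=get_obs();w,x,y,z=o["tcp_rot"];return np.array(o["position"]),Ro.from_quat([x,y,z,w]).as_matrix(),o
def rel(p,yaw,tilt):
    P,R,o=cur();Rt=plateR(yaw,tilt)@S
    print("now",np.round(P*1000,1),"yaw/tilt err rotvec(5deg units, tool)",np.round(Ro.from_matrix(R.T@Rt).as_rotvec(degrees=True)/5,2))
    d=np.array(p)-P*1000;print("shift now-axes",np.round(R.T@d,1),"target-axes",np.round(Rt.T@d,1))
    print("F",np.round(o["contact_force"],1),"w",round(o["grip_width"]*1000,1),"ff",round(float(o["finger_force"]),1),"t",round(o["time"],2),"j",np.round(o["joint_pos"],2))
E
python3 -c "
from h import *
rel((626.4,-276.4,256),9.9,0)"
```

```text
now [ 167.4 -497.   255.5] yaw/tilt err rotvec(5deg units, tool) [-2.000e-02 -1.000e-02 -1.626e+01]
shift now-axes [ 5.054e+02 -6.260e+01 -3.000e-01] target-axes [138.4 490.1  -0.5]
F [-0.5 -0.1 -0.7] w 85.5 ff 0.0 t 0.1 j [-1.25  0.26 -0.14  1.17  0.    1.57]
```

{"fn": "arm_command", "kwargs": {
  "steps": "0 0 0 0 0 -1.626 0;0 0 0 0 0 -1.626 0;0 0 0 0 0 -1.626 0;0 0 0 0 0 -1.626 0;0 0 0 0 0 -1.626 0;0 0 0 0 0 -1.626 0;0 0 0 0 0 -1.626 0;0 0 0 0 0 -1.626 0;0 0 0 0 0 -1.626 0;0 0 0 0 0 -1.626 0"
}}

```text
time: 1.1
position: [0.1674, -0.4972, 0.2558]
tcp_rot: [-0.001, 0.641, 0.767, 0.0]
contact_force: [0.5, -0.0, -0.7]
grip_width: 0.0854
finger_force: 0.0
```

{"fn": "arm_command", "kwargs": {
  "steps": "8 29 0 0 0 0 0;8 29 0 0 0 0 0;8 29 0 0 0 0 0;8 29 0 0 0 0 0;8 29 0 0 0 0 0;8 29 0 0 0 0 0;8 29 0 0 0 0 0;8 29 0 0 0 0 0;8 29 0 0 0 0 0;8 29 0 0 0 0 0;8 29 0 0 0 0 0;8 29 0 0 0 0 0;8 29 0 0 0 0 0;8 29 0 0 0 0 0;8 29 0 0 0 0 0;8 29 0 0 0 0 0;10 26 0 0 0 0 0;0 0 0 0 0 0 0;0 0 0 0 0 0 0"
}}

```text
time: 3.0
position: [0.6264, -0.2768, 0.2553]
tcp_rot: [-0.001, 0.643, 0.766, -0.0]
contact_force: [-0.8, -0.2, -0.7]
grip_width: 0.0855
finger_force: 0.0
```

```bash
python3 -c "
from h import *
rel((626.4,-276.4,36),9.9,0)"
```

```text
now [ 626.4 -276.8  255.3] yaw/tilt err rotvec(5deg units, tool) [-0.02 -0.01  0.01]
shift now-axes [2.000e-01 5.000e-01 2.193e+02] target-axes [4.000e-01 1.000e-01 2.193e+02]
F [-0.8 -0.2 -0.7] w 85.5 ff 0.0 t 3.0 j [-0.42  0.55  0.32  1.34 -0.    0.98]
```

{"fn": "arm_command", "kwargs": {
  "steps": "0 0 25 0 0 0 0;0 0 25 0 0 0 0;0 0 25 0 0 0 0;0 0 25 0 0 0 0;0 0 25 0 0 0 0;0 0 25 0 0 0 0.2;0 0 25 0 0 0 0.3;0 0 18 0 0 0 0.4;0 0 14 0 0 0 0.5;0 0 8 0 0 0 0.6;0 0 4 0 0 0 0.6;0 0 0 0 0 0 0.7;0 0 0 0 0 0 0.8;0 0 0 0 0 0 0.9;0 0 0 0 0 0 1;0 0 0 0 0 0 1;0 0 0 0 0 0 1;0 0 0 0 0 0 1"
}}

```text
time: 4.8
position: [0.6272, -0.2776, 0.0385]
tcp_rot: [0.001, 0.643, 0.766, 0.0]
contact_force: [-1.2, -0.5, 5.0]
grip_width: 0.0092
finger_force: 59.1
```

```bash
python3 -c "
from h import *
rel((626.4,-276.4,36),9.9,0)"
```

```text
now [ 627.2 -277.6   38.5] yaw/tilt err rotvec(5deg units, tool) [0.02 0.01 0.  ]
shift now-axes [ 1.3 -0.6  2.5] target-axes [ 1.3 -0.6  2.5]
F [-1.2 -0.5  5. ] w 9.2 ff 59.1 t 4.8 j [-0.42  0.67 -0.04  0.86 -0.    0.98]
```

{"fn": "arm_command", "kwargs": {
  "steps": "0 0 -4 0 0 0 1;0 0 -8 0 0 0 1;0 0 -15 0 0 0 1;0 0 -20 0 0 0 1;0 0 -20 0 0 0 1;0 0 -20 0 0 0 1;0 0 -20 0 0 0 1;0 0 -20 0 0 0 1;0 0 -20 0 0 0 1;0 0 -15 0 0 0 1;0 0 -8 0 0 0 1;0 0 0 -0.4 0 0 1;0 0 0 -0.4 0 0 1;0 0 0 -0.4 0 0 1;0 0 0 -0.4 0 0 1;0 0 0 -0.4 0 0 1;0 0 0 -0.4 0 0 1;0 0 0 -0.4 0 0 1;0 0 0 0 0 0 1"
}}

```text
time: 6.7
position: [0.6247, -0.277, 0.2064]
tcp_rot: [0.077, 0.639, 0.76, 0.093]
contact_force: [-0.3, -0.3, -2.2]
grip_width: 0.0091
finger_force: 58.6
```

```bash
cat >> h.py <<'E'
BED=np.array([547.,33.9,70.]);BY=7.45;G=np.array([35.,-1.,38.5])
def tcp_for(hook,tilt,bed=None):  # hook edge middle in bed frame
    b=BED if bed is None else bed
    return b+plateR(BY,0)@(np.array(hook)+Ro.from_euler('y',-tilt,degrees=True).apply(G+[65,0,0]))
def where():
    P,R,o=cur();Rp=plateR(BY,0).T@(R@S.T);h=plateR(BY,0).T@(P*1000-BED)-Rp@(G+[65,0,0])
    print("hook est in bed",np.round(h,1),"tilt",round(np.degrees(np.arcsin(Rp[2,0])),2),"yaw",round(np.degrees(np.arctan2(Rp[1,0],Rp[0,0])),2),"F",np.round(plateR(BY,0).T@o["contact_force"],1),"M",np.round(o["wrist_torque"],2),"w",round(o["grip_width"]*1e3,1))
E
python3 - <<'E'
from h import *
rel(tcp_for((-40,0,50),14),BY,14);where()
s=snapshot("scene");t=snapshot("top")
s=s[130:330,150:417];t=t[60:260,130:397]
cv2.imwrite("pics/lift.png",cv2.resize(np.vstack([s,t]),None,fx=1.5,fy=1.5,interpolation=cv2.INTER_CUBIC))
E
```

```text
now [ 624.7 -277.   206.4] yaw/tilt err rotvec(5deg units, tool) [-0.02 -0.13  0.46]
shift now-axes [316.6  17.5  30.4] target-axes [317.4   4.6  26.8]
F [-0.3 -0.3 -2.2] w 9.1 ff 58.6 t 6.7 j [-0.48  0.42 -0.06  0.9   0.15  0.93]
hook est in bed [ -51.1 -321.    75. ] tilt 13.88 yaw 2.39 F [-0.4 -0.3 -2.2] M [-0.01  0.34 -0.02] w 9.1
```

View pics/lift.png

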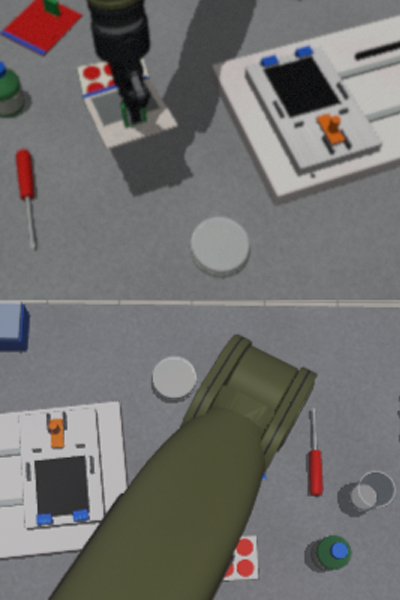

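{"fn": "arm_command", "kwargs": {
  "steps": "0 0 0 0 -0.06 0.23 1;0 0 0 0 -0.06 0.23 1;10 0 1 0 0 0 1;20 0.3 1.7 0 0 0 1;20 0.3 1.7 0 0 0 1;20 0.3 1.7 0 0 0 1;20 0.3 1.7 0 0 0 1;20 0.3 1.7 0 0 0 1;20 0.3 1.7 0 0 0 1;20 0.3 1.7 0 0 0 1;20 0.3 1.7 0 0 0 1;20 0.3 1.7 0 0 0 1;20 0.3 1.7 0 0 0 1;20 0.3 1.7 0 0 0 1;20 0.3 1.7 0 0 0 1;20 0.3 1.7 0 0 0 1;20 0.3 1.7 0 0 0 1;20 0.3 1.7 0 0 0 1;7 0.3 1.3 0 0 0 1;0 0 0 0 0 0 1"
}}

```text
time: 8.8
position: [0.5956, 0.0399, 0.1812]
tcp_rot: [0.08, 0.653, 0.747, 0.091]
contact_force: [0.4, -0.3, -2.7]
grip_width: 0.0093
finger_force: 58.7
```

Run:
```python
from h import *
rel(tcp_for((-42,0,3),14),BY,14);where()
s=snapshot("scene");cv2.imwrite("pics/pre_raw.png",s)
P,R,o=cur();Rp=R@S.T;c=P*1000-Rp@G
s=cv2.resize(s[120:270,280:430],None,fx=4,fy=4,interpolation=cv2.INTER_CUBIC)
for q in [(-65,-55,5),(-65,55,5),(65,-55,5),(65,55,5),(65,-55,0),(65,55,0),(-65,-55,0)]:
    u=proj("scene",(c+Rp@np.array(q,float))/1000);v=((u-[280,120]+.5)*4-.5).round().astype(int);cv2.drawMarker(s,tuple(int(a) for a in v),(255,0,255),cv2.MARKER_CROSS,9,1)
cv2.imwrite("pics/pre.png",s)
```

```text
now [595.6  39.9 181.2] yaw/tilt err rotvec(5deg units, tool) [-0.   -0.    0.04]
shift now-axes [ -0.6 -14.4  44.5] target-axes [ -0.6 -14.4  44.5]
F [ 0.4 -0.3 -2.7] w 9.3 ff 58.7 t 8.8 j [ 0.06  0.27 -0.37  0.69  0.02  1.5 ]
hook est in bed [-38.8   0.3  49.7] tilt 13.98 yaw 0.23 F [ 0.4 -0.4 -2.7] M [-0.1   0.26 -0.02] w 9.3
```

View pics/pre.png

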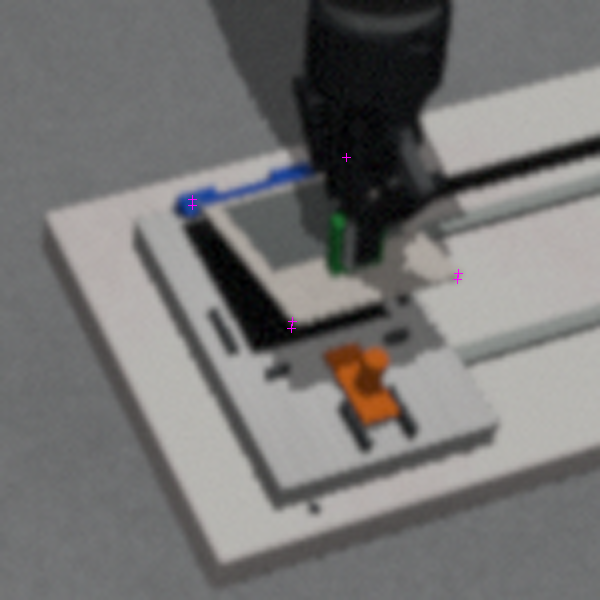

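The plate is held tilted 14°, and its near corner at (290,323) matches the projected markers. I'm lowering it in front of the clips.

{"fn": "arm_command", "kwargs": {
  "steps": "0 -1.4 4.4 0 0 0.02 1;0 -1.4 4.4 0 0 0.02 1;0 -1.4 4.4 0 0 0 1;0 -1.4 4.4 0 0 0 1;0 -1.4 4.4 0 0 0 1;-0.6 -1.4 4.4 0 0 0 1;0 -1.4 4.4 0 0 0 1;0 -1.4 4.4 0 0 0 1;0 -1.4 4.4 0 0 0 1;0 -1.4 4.4 0 0 0 1;0 0 0 0 0 0 1;0 0 0 0 0 0 1"
}}

```text
time: 10.05
position: [0.5933, 0.0375, 0.1351]
tcp_rot: [0.08, 0.655, 0.745, 0.092]
contact_force: [-0.0, -0.3, -1.9]
grip_width: 0.009
finger_force: 58.6
```

Run:
```python
from h import *
where();rel(tcp_for((-63,0,1.5),14),BY,14)
```

```text
hook est in bed [-41.3  -1.2   3.6] tilt 13.99 yaw -0.11 F [-0.1 -0.3 -1.9] M [-0.05  0.26  0.03] w 9.0
now [593.3  37.5 135.1] yaw/tilt err rotvec(5deg units, tool) [-0.    0.   -0.02]
shift now-axes [  1.3 -21.5  -3.2] target-axes [  1.4 -21.5  -3.2]
F [-0.  -0.3 -1.9] w 9.0 ff 58.6 t 10.05 j [ 0.05  0.31 -0.45  0.57  0.02  1.5 ]
```

{"fn": "arm_command", "kwargs": {
  "steps": "0.2 -2 -0.3 0 0 0 1;0.2 -2 -0.3 0 0 0 1;0.2 -2 -0.3 0 0 0 1;0.2 -2 -0.3 0 0 0 1;0.2 -2 -0.3 0 0 0 1;0.3 -2 -0.3 0 0 0 1;0 -2 -0.3 0 0 0 1;0 -2 -0.3 0 0 0 1;0 -2 -0.3 0 0 0 1;0 -2 -0.3 0 0 0 1;0 -1.5 -0.2 0 0 0 1;0 0 0 0 0 0 1;0 0 0 0 0 0 1"
}}

```text
time: 11.35
position: [0.5718, 0.036, 0.1332]
tcp_rot: [0.08, 0.656, 0.745, 0.092]
contact_force: [0.8, 0.5, -1.9]
grip_width: 0.0095
finger_force: 58.6
```

Run:
```python
from h import *
where();rel(tcp_for((-65.5,0,1),14),BY,14)
s=snapshot("scene");cv2.imwrite("pics/ins_raw.png",s)
cv2.imwrite("pics/ins.png",cv2.resize(s[130:250,295:415],None,fx=5,fy=5,interpolation=cv2.INTER_CUBIC))
```

```text
hook est in bed [-62.8   0.1   1.7] tilt 14.01 yaw -0.12 F [ 0.9  0.4 -1.9] M [-0.08  0.22 -0.02] w 9.5
now [571.8  36.  133.2] yaw/tilt err rotvec(5deg units, tool) [ 0.    0.   -0.02]
shift now-axes [ 0.1 -2.8  0. ] target-axes [ 0.1 -2.8  0. ]
F [ 0.8  0.5 -1.9] w 9.5 ff 58.6 t 11.35 j [ 0.05  0.28 -0.5   0.55  0.02  1.5 ]
```

View pics/ins.png

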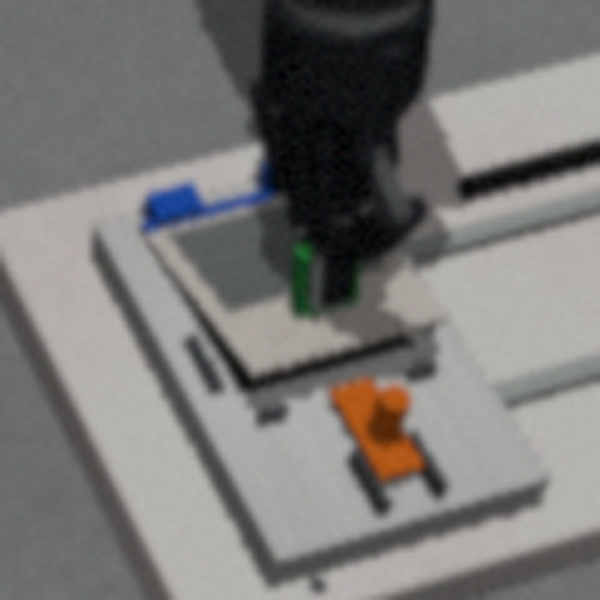

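The plate's hook edge is under both clips, with the stripe meeting the left clip at (175,215). I'll close in gently on the clip wall.

{"fn": "arm_command", "kwargs": {
  "steps": "0 -0.5 0 0 0 0.02 1;0 -0.5 0 0 0 0 1;0 -0.5 0 0 0 0 1;0 -0.5 0 0 0 0 1;0 0 0 0 0 0 1"
}}

```text
time: 11.9
position: [0.5697, 0.0358, 0.1326]
tcp_rot: [0.08, 0.656, 0.745, 0.092]
contact_force: [-0.1, 0.1, -2.1]
grip_width: 0.0089
finger_force: 58.6
```

Run:
```python
from h import *
where()
```

```text
hook est in bed [-65.    0.3   1.1] tilt 13.99 yaw -0.22 F [-0.1  0.1 -2.1] M [-0.04  0.23  0.05] w 8.9
```

{"fn": "arm_command", "kwargs": {
  "steps": "0 -0.5 0 0 0 0 1;0 -0.5 0 0 0 0 1;0 0 0 0 0 0 1"
}}

```text
time: 12.2
position: [0.5692, 0.0357, 0.1326]
tcp_rot: [0.081, 0.656, 0.745, 0.092]
contact_force: [0.9, -0.1, -1.7]
grip_width: 0.0093
finger_force: 58.7
```

Run:
```python
from h import *
where()
```

```text
hook est in bed [-65.5   0.3   1. ] tilt 14.04 yaw -0.22 F [ 0.9 -0.2 -1.7] M [-0.03  0.02 -0.02] w 9.3
```

{"fn": "arm_command", "kwargs": {
  "steps": "0 0.8 0.2 0 0 -0.04 1;0 0.67 1.75 0.2 0 0 1;0 0.67 1.75 0.2 0 0 1;0 0.67 1.75 0.2 0 0 1;0 0.67 1.75 0.2 0 0 1;0 0.67 1.75 0.2 0 0 1;0 0.67 1.75 0.2 0 0 1;0 0.67 1.75 0.2 0 0 1;0 0 0 0 0 0 1;0 0 0 0 0 0 1"
}}

```text
time: 13.2
position: [0.5766, 0.0367, 0.1212]
tcp_rot: [0.04, 0.659, 0.75, 0.046]
contact_force: [0.3, -0.5, -2.8]
grip_width: 0.009
finger_force: 58.7
```

Run:
```python
from h import *
where();rel(tcp_for((-65,0,0.3),3),BY,3)
```

```text
hook est in bed [-64.8  -0.    0.8] tilt 6.98 yaw -0.01 F [ 0.2 -0.5 -2.8] M [-0.01  0.09  0.04] w 9.0
now [576.6  36.7 121.2] yaw/tilt err rotvec(5deg units, tool) [ 0.8  0.  -0. ]
shift now-axes [0.  2.2 7.5] target-axes [0.  2.7 7.3]
F [ 0.3 -0.5 -2.8] w 9.0 ff 58.7 t 13.2 j [ 0.06  0.36 -0.37  0.71  0.01  1.5 ]
```

{"fn": "arm_command", "kwargs": {
  "steps": "0 0.64 1.8 0.2 0 0 1;0 0.64 1.8 0.2 0 0 1;0 0.64 1.8 0.2 0 0 1;0 0.64 1.8 0.2 0 0 1;0 0.64 1.8 0.2 0 0 1;0 0 0 0 0 0 1;0 0 0 0 0 0 1"
}}

```text
time: 13.9
position: [0.5806, 0.0372, 0.1124]
tcp_rot: [0.011, 0.66, 0.751, 0.013]
contact_force: [0.7, -0.7, -1.6]
grip_width: 0.0093
finger_force: 58.7
```

Run:
```python
from h import *
where();rel(tcp_for((-65,0,0),0),BY,0)
```

```text
hook est in bed [-64.9  -0.1   0.5] tilt 1.98 yaw -0.02 F [ 0.6 -0.8 -1.6] M [ 0.02 -0.01 -0.03] w 9.3
now [580.6  37.2 112.4] yaw/tilt err rotvec(5deg units, tool) [ 0.4  0.  -0. ]
shift now-axes [0.1 1.1 3.9] target-axes [0.1 1.3 3.9]
F [ 0.7 -0.7 -1.6] w 9.3 ff 58.7 t 13.9 j [ 0.06  0.43 -0.28  0.83  0.    1.5 ]
```

{"fn": "arm_command", "kwargs": {
  "steps": "0 0.3 0.95 0.1 0 0 1;0 0.3 0.95 0.1 0 0 1;0 0.3 0.95 0.1 0 0 1;0 0.3 0.95 0.1 0 0 1;0 0 0 0 0 0 1;0 0 0 0 0 0 1"
}}

```text
time: 14.5
position: [0.5818, 0.0374, 0.1088]
tcp_rot: [-0.0, 0.66, 0.751, -0.0]
contact_force: [0.2, 0.7, -2.6]
grip_width: 0.0092
finger_force: 58.7
```

Run:
```python
from h import *
where()
s=snapshot("scene")
cv2.imwrite("pics/flat.png",cv2.resize(s[130:250,295:415],None,fx=5,fy=5,interpolation=cv2.INTER_CUBIC))
```

```text
hook est in bed [-65.   -0.1   0.3] tilt -0.01 yaw -0.02 F [ 0.3  0.7 -2.6] M [-0.08 -0.05 -0.01] w 9.2
```

View pics/flat.png

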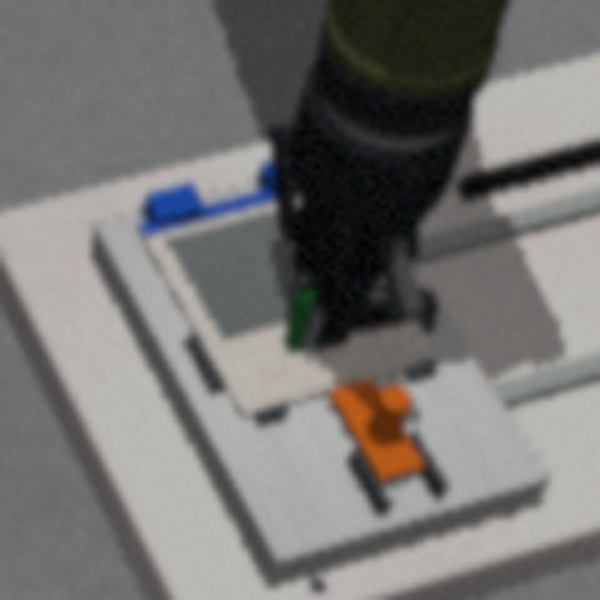

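The plate lies level and looks seated between the stops; its near corner is at (250,412). It still hangs in the grip with its weight on the arm, so I'll lower it until the bed carries it.

{"fn": "arm_command", "kwargs": {
  "steps": "0 0 0.4 0 0 0 1;0 0 0.4 0 0 0 1;0 0 0 0 0 0 1"
}}

```text
time: 14.85
position: [0.5817, 0.0374, 0.1085]
tcp_rot: [0.0, 0.66, 0.751, 0.0]
contact_force: [-0.3, -0.8, 1.7]
grip_width: 0.0094
finger_force: 59.1
```

Run:
```python
from h import *
where()
```

```text
hook est in bed [-65.1  -0.1  -0. ] tilt 0.02 yaw -0.01 F [-0.4 -0.8  1.7] M [ 0.02  0.25 -0.03] w 9.4
```

{"fn": "arm_command", "kwargs": {
  "steps": "0 0 0.4 0 0 0 1;0 0 0.4 0 0 0 1;0 0 0 0 0 0 1"
}}

```text
time: 15.15
position: [0.5818, 0.0374, 0.1085]
tcp_rot: [0.0, 0.66, 0.751, 0.0]
contact_force: [-2.6, 0.1, 7.3]
grip_width: 0.0092
finger_force: 60.1
```

Run:
```python
from h import *
where()
```

```text
hook est in bed [-65.   -0.1  -0.1] tilt 0.05 yaw -0.01 F [-2.6  0.4  7.3] M [-0.04  0.58 -0.02] w 9.2
```

The bed carries the plate at the expected height and the tilt reads 0.05°. I'll unload it, release, and lift away.

{"fn": "arm_command", "kwargs": {
  "steps": "0 0 -0.8 0 0 0 1;0 0 0 0 0 0 0.9;0 0 0 0 0 0 0.8;0 0 0 0 0 0 0.7;0 0 0 0 0 0 0.6;0 0 0 0 0 0 0.6;0 0 0 0 0 0 0.6;0 0 -5 0 0 0 0.6;0 0 -10 0 0 0 0.6;0 0 -15 0 0 0 0.6;0 0 -20 0 0 0 0.6;0 0 -20 0 0 0 0.6;0 0 -10 0 0 0 0.8;0 0 0 0 0 0 1;0 0 0 0 0 0 1;0 0 0 0 0 0 1"
}}

```text
time: 16.75
position: [0.581, 0.0373, 0.187]
tcp_rot: [-0.001, 0.66, 0.751, -0.001]
contact_force: [0.2, -0.4, 0.5]
grip_width: -0.0001
finger_force: 0.0
```

Run:
```python
from h import *
t=BED+plateR(BY,0)@np.array([142,0,45.])
rel(t,BY,0)
s=snapshot("scene")
for z in(70,75):
  print([np.round(proj("scene",(BED*[1,1,0]+[0,0,z]+plateR(BY,0)@np.array([x,y,0.]))/1000),1).tolist() for x,y in((65,-55),(65,55))])
m,b=blobs(s,*ORG,(310,150,405,250));print(b)
cv2.imwrite("pics/rel.png",cv2.resize(s[130:250,295:415],None,fx=5,fy=5,interpolation=cv2.INTER_CUBIC))
```

```text
now [581.   37.3 187. ] yaw/tilt err rotvec(5deg units, tool) [-0.02 -0.   -0.  ]
shift now-axes [  1.1 108.   71.8] target-axes [  1.1 107.8  72. ]
F [ 0.2 -0.4  0.5] w -0.1 ff 0.0 t 16.75 j [ 0.06  0.39 -0.12  1.05 -0.    1.51]
[[342.5, 213.6], [381.3, 202.1]]
[[342.8, 212.5], [381.7, 201.0]]
[([370.3, 214.9], [362, 206, 18, 20, 167])]
```

View pics/rel.png

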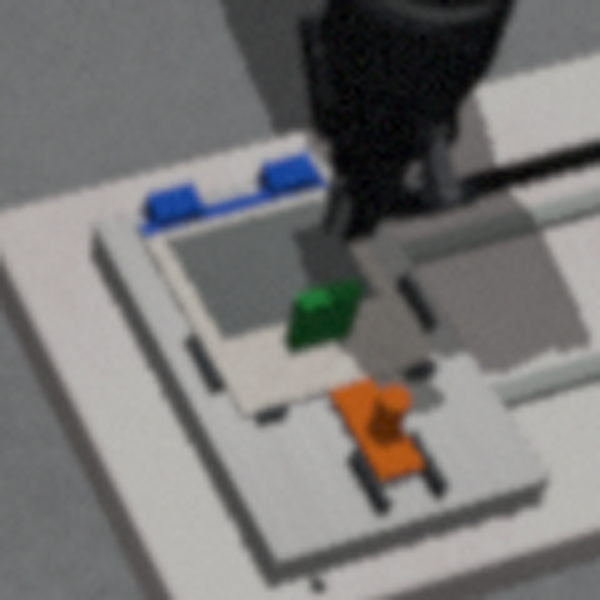

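The plate stays flat after release, with its free edge at the stops and the latch still open. Moving on to the latch.

{"fn": "arm_command", "kwargs": {
  "steps": "1.1 10 0 0 0 0 1;0 20 0 0 0 0 1;0 20 0 0 0 0 1;0 20 0 0 0 0 1;0 20 0 0 0 0 1;0 18 0 0 0 0 1;0 0 12 0 0 0 1;0 0 15 0 0 0 1;0 0 15 0 0 0 1;0 0 15 0 0 0 1;0 0 10 0 0 0 1;0 0 5 0 0 0 1;0 0 0 0 0 0 1;0 0 0 0 0 0 1"
}}

```text
time: 18.2
position: [0.6889, 0.0524, 0.1165]
tcp_rot: [0.0, 0.66, 0.751, 0.0]
contact_force: [0.1, -0.2, 0.3]
grip_width: -0.0001
finger_force: 0.0
```

{"fn": "arm_command", "kwargs": {
  "steps": "0 -2 0 0 0 0 1;0 -2 0 0 0 0 1;0 -2 0 0 0 0 1;0 -2 0 0 0 0 1;0 -2 0 0 0 0 1;0 -2 0 0 0 0 1;0 -2 0 0 0 0 1;0 -2 0 0 0 0 1;0 -2 0 0 0 0 1;0 0 0 0 0 0 1;0 0 0 0 0 0 1"
}}

```text
time: 19.3
position: [0.6709, 0.0501, 0.1161]
tcp_rot: [0.0, 0.66, 0.751, 0.0]
contact_force: [0.9, 0.8, 0.4]
grip_width: 0.0001
finger_force: 0.0
```

Run:
```python
from h import *
P,R,o=cur();print("tool in bed",np.round(plateR(BY,0).T@(P*1000-BED),1));where()
m,b=blobs(snapshot("scene"),*ORG,(310,150,405,250));print(b)
```

```text
tool in bed [124.9   0.   46.1]
hook est in bed [24.9  1.   7.6] tilt 0.01 yaw -0.01 F [1.  0.7 0.4] M [ 0.02 -0.    0.06] w 0.1
[([366.6, 214.1], [362, 207, 11, 19, 75])]
```

{"fn": "arm_command", "kwargs": {
  "steps": "0 -1.5 0 0 0 0 1;0 -1.5 0 0 0 0 1;0 -1.5 0 0 0 0 1;0 -1.5 0 0 0 0 1;0 -1.5 0 0 0 0 1;0 -1.5 0 0 0 0 1"
}}

```text
time: 19.95
position: [0.662, 0.049, 0.1162]
tcp_rot: [0.0, 0.66, 0.751, 0.0]
contact_force: [3.0, 0.4, -2.6]
grip_width: -0.0002
finger_force: 1.3
```

```bash
cat > w.py <<'E'
from h import *
P,R,o=cur();print("tool in bed",np.round(plateR(BY,0).T@(P*1000-BED),1),"F",np.round(plateR(BY,0).T@o["contact_force"],1))
m,b=blobs(snapshot("scene"),*ORG,(310,150,405,250));print(b)
E
python3 w.py
```

```text
tool in bed [116.    0.   46.2] F [ 3.   0.  -2.6]
[([365.1, 211.4], [360, 204, 11, 19, 76])]
```

{"fn": "arm_command", "kwargs": {
  "steps": "0 -1.5 0 0 0 0 1;0 -1.5 0 0 0 0 1;0 -1.5 0 0 0 0 1;0 -1.5 0 0 0 0 1;0 -1.5 0 0 0 0 1;0 -1 0 0 0 0 1;0 0 0 0 0 0 1"
}}

```text
time: 20.7
position: [0.6544, 0.048, 0.1162]
tcp_rot: [0.001, 0.66, 0.751, 0.001]
contact_force: [4.2, 1.9, -2.9]
grip_width: -0.0002
finger_force: 2.4
```

```bash
python3 w.py
```

```text
tool in bed [108.3   0.   46.2] F [ 4.4  1.3 -2.9]
[([363.7, 209.3], [359, 202, 11, 19, 72])]
```

{"fn": "arm_command", "kwargs": {
  "steps": "0 -1 0 0 0 0 1;0 -1 0 0 0 0 1;0 0 0 0 0 0 1"
}}

```text
time: 21.05
position: [0.6542, 0.0479, 0.1164]
tcp_rot: [0.002, 0.66, 0.751, 0.002]
contact_force: [8.2, 1.7, -4.7]
grip_width: -0.0
finger_force: 4.3
```

```bash
python3 w.py
```

```text
tool in bed [108.2   0.   46.4] F [ 8.4  0.6 -4.7]
[([363.7, 209.3], [359, 202, 11, 19, 72])]
```

{"fn": "arm_command", "kwargs": {
  "steps": "0 -1 0 0 0 0 1;0 -1 0 0 0 0 1;0 0 0 0 0 0 1"
}}

```text
time: 21.4
position: [0.654, 0.048, 0.1165]
tcp_rot: [0.003, 0.66, 0.752, 0.003]
contact_force: [12.7, 1.7, -6.9]
grip_width: -0.0002
finger_force: 6.2
```

```bash
python3 w.py
```

```text
tool in bed [1.08e+02 1.00e-01 4.65e+01] F [12.8  0.  -6.9]
[([363.7, 209.3], [359, 202, 11, 19, 72])]
```

The latch is at a hard stop, so I'll back off, raise the arm, swing clear and check.

{"fn": "arm_command", "kwargs": {
  "steps": "0 3 0 0 0 0 1;0 5 0 0 0 0 1;0 10 0 0 0 0 1;0 0 -10 0 0 0 1;0 0 -20 0 0 0 1;0 0 -30 0 0 0 1;0 0 -30 0 0 0 1;0 0 -30 0 0 0 1;-30 0 0 0 0 0 1;-40 0 0 0 0 0 1;-40 0 0 0 0 0 1;-40 0 0 0 0 0 1;-40 0 0 0 0 0 1;-30 0 0 0 0 0 1;0 0 0 0 0 0 1;0 0 0 0 0 0 1"
}}

```text
time: 23.05
position: [0.6947, -0.1691, 0.2362]
tcp_rot: [-0.001, 0.66, 0.751, -0.0]
contact_force: [0.0, 0.1, -0.8]
grip_width: -0.0001
finger_force: 0.0
```

Run:
```python
from h import *
s=snapshot("scene");t=snapshot("top")
bs=blobs(s,*ORG,(310,150,405,250))[1];bt=blobs(t,*ORG,(135,125,208,220))[1];print(bs,bt)
p,e=tri(bs[0][0],bt[0][0]);p0,_=tri((370,215.1),(167.5,148.3));print("latch travel bed",np.round(plateR(BY,0).T@(p-p0)*1000,1),e)
gs=blobs(s,*GREEN,(320,170,390,230))[1];gt=blobs(t,*GREEN,(140,130,200,210))[1];print(gs,gt)
if gs and gt: print("tab in bed",np.round(plateR(BY,0).T@(tri(gs[0][0],gt[0][0])[0]*1000-BED),1))
a=cv2.resize(s[130:250,295:415],(400,400),interpolation=cv2.INTER_CUBIC);b=cv2.resize(t[120:220,125:225],(400,400),interpolation=cv2.INTER_CUBIC)
cv2.imwrite("pics/end.png",np.hstack([a,b]))
print(get_obs()["contact_force"],get_obs()["time"])
```

```text
[([367.1, 210.1], [359, 202, 17, 19, 155])] []Traceback (most recent call last):
  File "<stdin>", line 4, in <module>
IndexError: list index out of range
```

Run:
```python
from h import *
s=snapshot("scene")
d=cast("scene",(367.1,210.1),.0824)-cast("scene",(370,215.1),.0824);print("latch travel bed",np.round(plateR(BY,0).T@d*1000,1))
cv2.imwrite("pics/end.png",cv2.resize(s[130:250,295:415],None,fx=5,fy=5,interpolation=cv2.INTER_CUBIC))
```

```text
latch travel bed [-15.8   0.3  -0. ]
```

View pics/end.png

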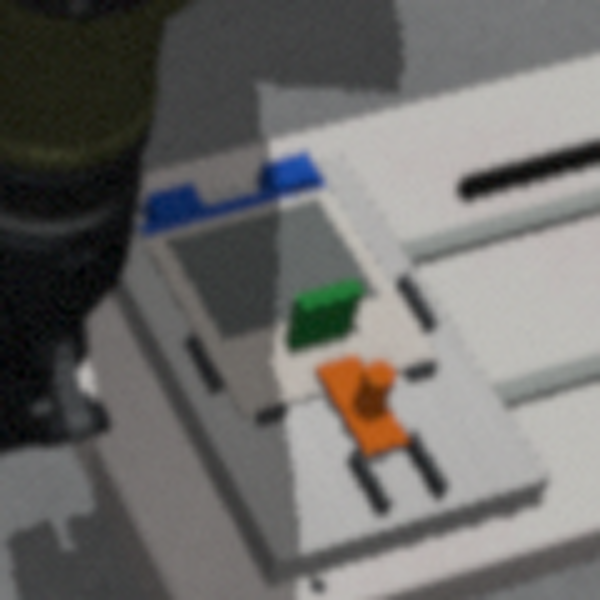

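Run:
```python
from h import *
a=cv2.imread("pics/scene0.png");s=snapshot("scene")
B=lambda x:(BED+plateR(BY,0)@np.array([x,0,45.5]))/1000
p0,p1=proj("scene",B(105)),proj("scene",B(87));print("expected knob px",p0.round(2),p1.round(2),"shift",(p1-p0).round(2))
k=8
up=lambda i:cv2.resize(i,None,fx=k,fy=k,interpolation=cv2.INTER_CUBIC)
for (x0,y0,x1,y1) in((368,205,381,216),(362,205,382,228)):
    T=up(a[y0:y1,x0:x1]);W=up(s[y0-12:y1+6,x0-10:x1+8])
    r=cv2.matchTemplate(W,T,cv2.TM_CCOEFF_NORMED);_,v,_,l=cv2.minMaxLoc(r);print("measured shift",l[0]/k-10,l[1]/k-12,"score",round(v,3))
```

```text
expected knob px [373.61 209.82] [370.04 204.05] shift [-3.57 -5.77]
measured shift -3.375 -4.875 score 0.858
measured shift -2.875 -4.875 score 0.819
```

The knob now shows at (378,373), right at its predicted home pixel, but template matching gives a travel of about 16 mm. I'll clear the top view to measure it better.

{"fn": "arm_command", "kwargs": {
  "steps": "-40 0 0 0 0 0 1;-40 0 0 0 0 0 1;-40 0 0 0 0 0 1;-40 0 0 0 0 0 1;-40 0 0 0 0 0 1;-40 0 0 0 0 0 1;0 0 0 0 0 0 1"
}}

```text
time: 23.95
position: [0.7268, -0.4115, 0.2321]
tcp_rot: [-0.0, 0.661, 0.75, -0.001]
contact_force: [-0.4, -0.8, -0.6]
grip_width: 0.0005
finger_force: 0.0
```

Run:
```python
from h import *
print(get_obs()["time"])
B=lambda x,z:(BED+plateR(BY,0)@np.array([x,0,z]))/1000
k=8
up=lambda i:cv2.resize(i,None,fx=k,fy=k,interpolation=cv2.INTER_CUBIC)
for n,(x0,y0,x1,y1) in {"scene":(362,205,382,228),"top":(161,137,175,160)}.items():
    a=cv2.imread(f"pics/{n}0.png");s=snapshot(n);cv2.imwrite(f"pics/{n}_end.png",s)
    for z in(13,45): print(n,z,"exp shift 18mm",(proj(n,B(87,z))-proj(n,B(105,z))).round(2))
    lo,hi=ORG;b=blobs(s,lo,hi,(310,150,405,250) if n=="scene" else (135,125,208,220))[1];b0=blobs(a,lo,hi,(310,150,405,250) if n=="scene" else (135,125,208,220))[1];print(b0,b)
    f=lambda i:up(np.clip(i[...,2].astype(np.float32)-i[...,0],0,255).astype(np.uint8))
    W=f(s[y0-10:y1+10,x0-8:x1+8]);r=cv2.matchTemplate(W,f(a[y0:y1,x0:x1]),cv2.TM_CCOEFF_NORMED);_,v,_,l=cv2.minMaxLoc(r);print(" shift",l[0]/k-8,l[1]/k-10,round(v,3))
    for q in "BG":
        print(q,blobs(s,*(BLUE if q=="B" else GREEN),(310,150,405,230) if n=="scene" else (135,125,208,220))[1])
```

```text
23.95
scene 13 exp shift 18mm [-3.46 -5.71]
scene 45 exp shift 18mm [-3.57 -5.77]
[([370.0, 215.1], [362, 207, 17, 19, 151])] [([367.2, 210.1], [359, 202, 18, 19, 162])]
 shift -3.0 -5.0 0.995
B [([340.2, 168.5], [324, 161, 35, 15, 160])]
G [([359.4, 191.9], [353, 186, 14, 13, 123])]
top 13 exp shift 18mm [0.44 6.03]
top 45 exp shift 18mm [0.45 6.19]
[([167.5, 148.3], [163, 139, 9, 19, 126])] [([167.9, 153.5], [163, 145, 10, 18, 125])]
 shift 0.375 5.125 0.989
B [([156.6, 205.6], [153, 203, 8, 7, 35])]
G [([166.6, 167.0], [161, 165, 12, 5, 41])]
```

Run:
```python
from h import *
inv=plateR(BY,0).T
for n,roi in {"scene":(350,195,385,232),"top":(158,132,180,170)}.items():
  for f in(f"pics/{n}0.png",f"pics/{n}_end.png"):
    x0,y0,x1,y1=roi;a=cv2.imread(f)[y0:y1,x0:x1];k=8
    d=cv2.resize(np.clip(a[...,2].astype(np.float32)-a[...,0],0,255),None,fx=k,fy=k,interpolation=cv2.INTER_CUBIC)
    m=(d>d.max()*.45).astype(np.uint8);ys,xs=np.nonzero(m)
    Q=np.array([inv@(cast(n,((u+.5)/k-.5+x0,(v+.5)/k-.5+y0),.0835)*1000-BED) for u,v in zip(xs[::5],ys[::5])])
    tip=np.percentile(Q[np.abs(Q[:,1])<8][:,0],1);print(f,"tongue tip bed x (open 72, home 54):",round(tip,1),"y",np.round([Q[:,1].min(),Q[:,1].max()],1),"back",round(Q[:,0].max(),1))
  g=blobs(cv2.imread(f"pics/{n}_end.png"),*GREEN,(310,150,405,230) if n=="scene" else (135,125,208,220))[1]
  print("tab",np.round(inv@(cast(n,g[0][0],.110)*1000-BED),1))
```

```text
pics/scene0.png tongue tip bed x (open 72, home 54): 71.4 y [-11.9  25.3] back 127.0Traceback (most recent call last):
  File "<stdin>", line 8, in <module>
  File "h.py", line 7, in cast
    o,d=ray(n,p);return o+d*(z-o[2])/d[2]
        ~~~^^^^^
  File "h.py", line 4, in ray
    c=camera_info(n);M=np.array(c["cam_to_world"]);K=np.array(c["mtx"])
ValueError: time passes only in moves, steps and waits
```

```bash
sed -i 's/^import cv2,numpy as np/import cv2,numpy as np,functools\n_ci=camera_info\ncamera_info=functools.lru_cache(None)(lambda n:_ci(n))/' h.py
python3 - <<'E'
from h import *
inv=plateR(BY,0).T
for n,roi in {"scene":(350,195,385,232),"top":(158,132,180,170)}.items():
  for f in(f"pics/{n}0.png",f"pics/{n}_end.png"):
    x0,y0,x1,y1=roi;a=cv2.imread(f)[y0:y1,x0:x1];k=8
    d=cv2.resize(np.clip(a[...,2].astype(np.float32)-a[...,0],0,255),None,fx=k,fy=k,interpolation=cv2.INTER_CUBIC)
    m=(d>d.max()*.45).astype(np.uint8);ys,xs=np.nonzero(m)
    Q=np.array([inv@(cast(n,((u+.5)/k-.5+x0,(v+.5)/k-.5+y0),.0835)*1000-BED) for u,v in zip(xs[::5],ys[::5])])
    tip=np.percentile(Q[np.abs(Q[:,1])<8][:,0],1);print(f,"tongue tip bed x (open 72, home 54):",round(tip,1),"y",np.round([Q[:,1].min(),Q[:,1].max()],1),"back",round(Q[:,0].max(),1))
E
```

```text
pics/scene0.png tongue tip bed x (open 72, home 54): 71.4 y [-11.9  25.3] back 127.0
pics/scene_end.png tongue tip bed x (open 72, home 54): 55.8 y [-11.7  26.2] back 111.7
pics/top0.png tongue tip bed x (open 72, home 54): 70.3 y [-12.6  14.3] back 125.1
pics/top_end.png tongue tip bed x (open 72, home 54): 55.1 y [-12.1  14.1] back 109.8
```

{"fn": "arm_command", "kwargs": {
  "steps": "40 0 0 0 0 0 1;40 0 0 0 0 0 1;40 0 0 0 0 0 1;40 0 0 0 0 0 1;40 0 0 0 0 0 1;40 0 0 0 0 0 1;40 0 0 0 0 0 1;40 0 0 0 0 0 1;40 0 0 0 0 0 1;40 0 0 0 0 0 1;40 0 0 0 0 0 1;20 0 0 0 0 0 1;0 0 0 0 0 0 1"
}}

```text
time: 25.35
position: [0.6657, 0.0541, 0.2372]
tcp_rot: [0.0, 0.657, 0.754, 0.0]
contact_force: [-1.0, -0.8, 0.5]
grip_width: -0.0002
finger_force: 0.0
```

Run:
```python
from h import *
rel(BED+plateR(BY,0)@np.array([120,0,43.]),BY,0)
```

```text
now [665.7  54.1 237.2] yaw/tilt err rotvec(5deg units, tool) [ 0.01 -0.01  0.07]
shift now-axes [ -4.7  -0.4 124.2] target-axes [ -4.6  -0.3 124.2]
F [-1.  -0.8  0.5] w -0.2 ff 0.0 t 25.35 j [0.08 0.52 0.22 1.27 0.   1.52]
```

{"fn": "arm_command", "kwargs": {
  "steps": "-4.7 0 20 0 0 0.07 1;0 0 25 0 0 0 1;0 0 25 0 0 0 1;0 0 25 0 0 0 1;0 0 18 0 0 0 1;0 0 8 0 0 0 1;0 0 3 0 0 0 1;0 0 0 0 0 0 1;0 -3 0 0 0 0 1;0 -3 0 0 0 0 1;0 -3 0 0 0 0 1;0 -1.5 0 0 0 0 1;0 -1.5 0 0 0 0 1;0 -1.5 0 0 0 0 1;0 -1.5 0 0 0 0 1;0 -1.5 0 0 0 0 1;0 0 0 0 0 0 1"
}}

```text
time: 27.05
position: [0.655, 0.0434, 0.1126]
tcp_rot: [0.002, 0.662, 0.749, 0.003]
contact_force: [6.8, 0.4, -4.5]
grip_width: -0.0002
finger_force: 3.7
```

```bash
python3 w.py
```

```text
tool in bed [108.3  -4.6  42.6] F [ 6.8 -0.5 -4.5]
[([361.7, 206.5], [359, 202, 6, 10, 33])]
```

{"fn": "arm_command", "kwargs": {
  "steps": "0 5 0 0 0 -0.07 1;4.6 0 0 0 0 0 1;0 -2 0 0 0 0 1;0 -2 0 0 0 0 1;0 -2 0 0 0 0 1;0 -2 0 0 0 0 1;0 -2 0 0 0 0 1;0 -2 0 0 0 0 1;0 -1.5 0 0 0 0 1;0 0 0 0 0 0 1"
}}

```text
time: 28.1
position: [0.6536, 0.0485, 0.1131]
tcp_rot: [0.007, 0.659, 0.752, 0.009]
contact_force: [25.2, 5.1, -17.8]
grip_width: -0.0002
finger_force: 12.3
```

```bash
python3 w.py
```

```text
tool in bed [107.5   0.7  43.1] F [ 25.6   1.8 -17.8]
[([362.9, 207.6], [359, 202, 8, 14, 60]), ([367.5, 218.5], [366, 217, 4, 4, 8])]
```

A 25 N push gives no further motion. To rule out the fingertips fouling something low, I'll push once more, higher on the knob.

{"fn": "arm_command", "kwargs": {
  "steps": "0 8 0 0 0 0 1;0 8 0 0 0 0 1;0 4 -5 0 0 0 1;0 0 -9 0 0 0 1;0 0 0 0 0 0 1;0 -2 0 0 0 0 1;0 -2 0 0 0 0 1;0 -2 0 0 0 0 1;0 -2 0 0 0 0 1;0 -2 0 0 0 0 1;0 -2 0 0 0 0 1;0 -2 0 0 0 0 1;0 -2 0 0 0 0 1;0 0 0 0 0 0 1"
}}

```text
time: 29.55
position: [0.6532, 0.0477, 0.1268]
tcp_rot: [0.004, 0.66, 0.752, 0.005]
contact_force: [15.7, 2.6, -9.8]
grip_width: -0.0001
finger_force: 7.2
```

```bash
python3 w.py
```

```text
tool in bed [ 1.071e+02 -1.000e-01  5.680e+01] F [15.9  0.5 -9.8]
[([364.1, 209.6], [359, 202, 11, 19, 82])]
```

{"fn": "arm_command", "kwargs": {
  "steps": "0 8 0 0 0 0 1;0 8 0 0 0 0 1;0 4 -5 0 0 0 1;0 0 -20 0 0 0 1;0 0 -30 0 0 0 1;0 0 -30 0 0 0 1;0 0 -20 0 0 0 1;-30 0 0 0 0 0 1;-40 0 0 0 0 0 1;-40 0 0 0 0 0 1;-40 0 0 0 0 0 1;-40 0 0 0 0 0 1;-40 0 0 0 0 0 1;-40 0 0 0 0 0 1;-40 0 0 0 0 0 1;-40 0 0 0 0 0 1;-40 0 0 0 0 0 1;-30 0 0 0 0 0 1;0 0 0 0 0 0 1;0 0 0 0 0 0 1"
}}

```text
time: 31.6
position: [0.7202, -0.3676, 0.2303]
tcp_rot: [-0.001, 0.66, 0.751, 0.0]
contact_force: [-0.3, 0.2, 0.3]
grip_width: 0.0
finger_force: 0.0
```

Run:
```python
from h import *
inv=plateR(BY,0).T
for n,roi in {"scene":(350,195,385,232),"top":(158,132,180,170)}.items():
    s=snapshot(n);cv2.imwrite(f"pics/{n}_fin.png",s)
    x0,y0,x1,y1=roi;a=s[y0:y1,x0:x1];k=8
    d=cv2.resize(np.clip(a[...,2].astype(np.float32)-a[...,0],0,255),None,fx=k,fy=k,interpolation=cv2.INTER_CUBIC)
    ys,xs=np.nonzero(d>d.max()*.45)
    Q=np.array([inv@(cast(n,((u+.5)/k-.5+x0,(v+.5)/k-.5+y0),.0835)*1000-BED) for u,v in zip(xs[::5],ys[::5])])
    print(n,"tip",round(np.percentile(Q[np.abs(Q[:,1])<8][:,0],1),1),"back",round(Q[:,0].max(),1))
    g=blobs(s,*GREEN,(310,150,405,230) if n=="scene" else (135,125,208,220))[1];print("tab z110",np.round(inv@(cast(n,g[0][0],.105)*1000-BED),1))
t=cv2.resize(cv2.imread("pics/top_fin.png")[120:220,125:225],(500,500),interpolation=cv2.INTER_CUBIC);cv2.imwrite("pics/fin.png",t)
```

```text
scene tip 55.8 back 111.7
tab z110 [38.9 -1.9 35. ]
top tip 79.1 back 109.6Traceback (most recent call last):
  File "<stdin>", line 10, in <module>
IndexError: list index out of range
```

View pics/scene_fin.png

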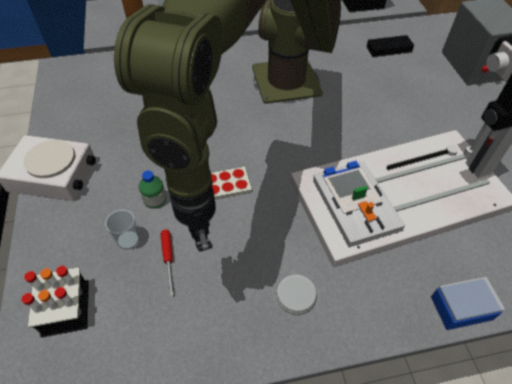

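The plate is flat under the clips at (342,167), the latch at (368,211) is over its edge, the other things are where they were, and the arm is clear. Handing in.

```bash
python3 -c "
from bench import *
print(close_job())"
```

```text
the job is handed in; nothing more can be done
None
```

The build plate lies flat on the bed under both clips, the latch is pushed over its edge to a hard stop (no movement at 25 N), and the job is handed in at about 32 s; one doubt is that the cameras put the latch travel at about 15.5 mm, not the stated 18 mm.

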